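# Open the stock bottle and park its safety cap

### The job

Open the nutrient stock bottle in the tilted stand so that it is ready for pipetting: squeeze both side tabs of its safety cap, turn the cap a quarter turn anticlockwise and take it off. Set the cap down, not dropped, right way up and fully home in the closure tray, in the smallest well that it goes into. Leave the plants and everything else on the bench undisturbed.

Things in the scene. Friction and masses are not known exactly. Their poses are not given: they have to be found in the camera images.
- bottle: Amber bottle, 69 mm in diameter, clamped immovably in the stand, leaning 30 degrees, mouth up. Origin: centre of its underside; z along its axis to the mouth. Shoulder 105 mm, neck rim 147 mm along z; neck 28 mm in diameter. On the shoulder stand two small stops, 27 to 31 mm from the axis, up to 130 mm along z (17 mm above the closed cap's underside): fingers should stay above them.
- seat (a point): Point on the bottle's axis, 113 mm along its z, where the closed cap's origin lies; axes as the bottle's. The closed cap's axes are parallel to the bottle's. With both tabs in by 4 mm or more it turns easily anticlockwise (seen from its crown), is free of its bayonet between 60 and 115 degrees, and pulls off straight along the bottle's axis; its skirt covers 34 mm of neck.
- cap: White safety cap with two dark grey side tabs, loose, about 75 g in all, skirt 44 mm and crown 45.6 mm in diameter, 38 mm high. Origin: centre of its underside (lower rim of its skirt); z to its crown. The tabs stand at its +y and -y, 12 mm wide, from 9 to 37 mm above the underside; outer faces 60 mm apart at rest, 50 mm squeezed home. It cannot turn until both tabs are squeezed in.
- tab_a (a joint): Sprung tab at the cap's +y: travel in m, 0 at rest, 0.005 squeezed home; 3 N at the start of its travel, 7 N at the end. Springs back when let go.
- tab_b (a joint): Sprung tab at the cap's -y, as tab_a.
- tray: White closure tray with dark well floors, fixed plate 80 x 226 x 14 mm, origin at the centre of its underside, z up. Four round blind wells in a row along its y, all 8 mm deep, at y = -88, -42, 12 and 75 mm, x = 0: diameters 34, 42, 50 and 60 mm. The cap belongs in the 50 mm one.
- well_50 (a point): Centre of the floor of the 50 mm well, 6 mm above the tray's underside; axes as the tray's. The parked cap's origin lies here, its tabs 1 mm clear of the tray's top.
- stand: Fixed bottle stand: aluminium base plate 150 x 110 x 8 mm with an inclined black sleeve 80 mm in diameter. Origin: centre of the base plate's underside, z up; the bottle leans to its -x.
- small_cap: Bystander: black plain cap, 29 mm in diameter, 19 mm high, lying in the tray's 34 mm well. Origin: centre of its underside.
- pot_mid: Bystander: maize seedling in a black 70 mm square pot, between the stand and the tray; pot 75 mm high, leaf tips up to 200 mm high and 45 mm from its axis. Origin: centre of its underside.
- pot_left: Bystander: as pot_mid, leaf tips up to 220 mm high and 50 mm from its axis, at the left side.
- pot_right: Bystander: as pot_mid, leaf tips up to 205 mm high and 45 mm from its axis, at the right side.
- clay_pot: Bystander: seedling in a round terracotta pot, 90 mm in diameter and 68 mm high, leaf tips up to 165 mm high and 40 mm from its axis, behind. Origin: centre of its underside.
- plain_bottle: Bystander: upright white bottle, 58 mm in diameter, 135 mm high, close beside the stand, at its +y. Origin: centre of its underside.
- beaker: Bystander: glass beaker, 68 mm in diameter, 85 mm high, behind. Origin: centre of its underside.
- pipettor: Bystander: purple pistol-shaped pipette controller lying flat in front, about 180 x 145 mm, 34 mm high. Origin: under the middle of its barrel.
Not all that is in view belongs to the job. What is shaped like the cap but purple or red is not meant.

How it is judged (in metres and radians):
On the way, in this order (a step that is already met when the one before it is completed fails the run):
1. both side tabs are squeezed in while the cap is on the neck (value of joint each of tab_a, tab_b above 0.0035 m and distance between cap and seat below 0.006 m), for 0.1 s.
2. the cap is turned out of its lock on the neck (angle between the x axis of cap and the x axis of bottle, either way round above 0.85 rad and distance between cap and seat below 0.006 m), for 0.02 s.
3. the cap stands in the 50 mm well while still held (horizontal distance between cap and well_50 below 0.005 m and z of cap in the frame of well_50 below 0.004 m and contact force between the fingers and cap above 0.5 N), for 0.1 s.
At the end, for the whole second after the job is handed in: The cap stands right way up (within 3.4 degrees) on the floor of the 50 mm well (origin within 2 mm of the floor's height and 4 mm of its centre), at rest and let go, both tabs sprung back (horizontal distance between cap and well_50 below 0.004 m and z of cap in the frame of well_50 below 0.002 m and angle between cap's own z axis and vertical below 0.06 rad and linear speed of cap below 0.01 m/s and value of joint each of tab_a, tab_b below 0.0015 m); the robot touches nothing.
It fails at once if a bystander is moved by over 20 mm or tipped (distance of any of small_cap, pot_mid, pot_left, pot_right, clay_pot, plain_bottle, beaker, pipettor from where it was at the start of the episode above 0.02 m or angle between any of small_cap, pot_mid, pot_left, pot_right, clay_pot, plain_bottle, beaker, pipettor's own z axis and vertical above 0.35 rad).
It also fails if it takes over 64 s, if anything falls off the work surface, if the arm or the gripper's body presses on something with over 40 N, if the wrist force passes 120 N, or if a joint passes its speed limit or range.

### The arm

A 6-joint arm with a two-finger parallel gripper is mounted at the origin on the work surface. World frame = base frame: x ahead of the robot, y to its left, z up, the work surface at z = 0. Lengths are in mm, angles in rad, forces in N, time in s.
With the tool pointing down it reaches from about 425 to 950 mm from the base axis. Payload 3.5 kg.
Tool frame: the origin (TCP) lies on the centre line of the jaws, within the pads' length; the fingertips stand 25 mm ahead of it and the grasp point (between the pads) lies 6 mm ahead of it; z points along the fingers, y is the line along which they close (so a half turn about z gives the same grasp; the last joint's range is limited). The gripper opens to 85 mm and grips with 20 to 120 N. Pads are 22 mm wide; open, the fingers measure 114 mm over their backs; the gripper's body (76 mm by 85 mm) begins 54 mm behind the grasp point. The pads swing forward as they close: fully open they stand 13 mm farther back than shut.
Start: joints at [-1.391, 0.286, 1.577, -0, 1.279, -0.15], TCP at [218.624, -638.6, 256.325] pointing down, gripper open.
Joint ranges: [-2.77, 2.77], [-0.9, 2.22], [0.21, 2.48], [-1.53, 4.67], [0.24, 2.81], [-2.84, 2.84]. Speed limits (rad/s): [2.79, 2.79, 3.14, 3.14, 3.14, 3.14].

### API

Orientations are given as a rotation vector (axis times angle).
In Python, from workcell import robot, vision gives the robot as it stands. Calls block until the motion is done:
- robot.move_ptp(position, orientation): joint-space move of the TCP to a pose.
- robot.move_straight(position, rot=None, v=150): straight line of the TCP; rot=None keeps the orientation; v is the mean speed in mm/s.
- robot.move_joints(angles): joint-space move.
- robot.ungrasp() and robot.close_gripper(strength=None): open the fingers fully, or close them until they stop; strength is the grip in N (None keeps the last).
- robot.hold(seconds).
- robot.ik(position, orientation): joint angles nearest the present ones, or None.
- vision.camera(name): name is "side" or "top" or "wrist"; returns a dict with "color" (480x640x3 uint8, red, green, blue), "depth" (480x640 float32, mm along the optical axis (not along the pixel's ray), 0 where there is no reading), "vertical_fov" (degrees; the focal length in pixels is half the picture's height over the tangent of half this angle, whatever the lens; pixels are square), "cx", "cy" (the principal point, pixels), "extrinsics" (4x4, takes a point from world to camera coordinates). Camera axes: x right, y up, looking along -z (the intrinsics and any distortion apply to the point x, -y, -z); pixel columns grow to the right and rows downward; lengths in mm; the calibration is good to about 2 mm. A picture is of the moment at which its call begins.
A pose or a line that the arm cannot do raises robot.Unreachable and nothing moves.
- robot.sign_off(): hands the job in; it is judged then, once.
Trained networks look in the newest picture that a camera, given by its name, has taken for a name from the list of things; names that differ only in an ending like _2 or _b are one class to them, and where a whole thing is asked for, a point or a joint stands for the part that bears it (a point fixed in the world has none). Each returns a list of dicts, best first, with "p" (0 to 1); they miss things now and then, are a little off and sometimes report something else, mostly with a low value. They report only what shows in the picture. A call takes as long as a camera call. They do not tell look-alikes from the thing itself.
- vision.search_frame(thing, camera): "location" ([row, column] in pixels, amid what is visible of it).
- vision.landmark_of(thing, camera): "location" ([row, column] in pixels: a listed point, or the origin of a listed thing).
Readings, each from a call of its own:
- robot.read_time_s(): time.
- robot.read_joint_pos(): joint angles.
- robot.read_qvel(): joint speeds.
- robot.read_joint_torque(): joint torques, N m.
- robot.read_tool_pos(): TCP position.
- robot.read_tcp_rot(): TCP orientation.
- robot.read_ft_force(): force on the tool from outside, world axes, zero at the start.
- robot.read_ft_torque(): the same for the moment, N m.
- robot.read_grip_width(): finger opening in mm.
- robot.read_grip_force(): force on a finger pad.
Only numpy, scipy, OpenCV 4.12 (cv2) and the standard library are available. Lean on these libraries where they do the work, as an engineer would, in place of code of your own. Each camera call takes 0.05 s, during which the arm holds its last target. There are 200 camera calls.

## Working session

There is one attempt and no reset: what is moved stays moved. The work goes in short steps, each a Python script; the robot and the scene stay as the last script left them, time stands still between calls to the robot, and variables do not carry over. Pictures are saved under pics/ and viewed, at most 12 in all, crops included, and the job is handed in when it is done.

```bash
ls; mkdir -p pics; cat > h.py <<'E'
import numpy as np, cv2
from workcell import robot, vision
from scipy.spatial.transform import Rotation as R
def cam(n):
    c=vision.camera(n); np.savez(f'{n}.npz',**c); return c
def K(c):
    h=c['color'].shape[0]; f=h/2/np.tan(np.radians(c['vertical_fov'])/2); return f,c['cx'],c['cy']
def px2w(c,r,col,d=None):
    f,cx,cy=K(c)
    if d is None:
        p=c['depth'][int(r)-1:int(r)+2,int(col)-1:int(col)+2]; p=p[p>0]
        if p.size==0: return None
        d=np.median(p)
    P=np.array([(col-cx)/f*d,-(r-cy)/f*d,-d,1]); return (np.linalg.inv(c['extrinsics'])@P)[:3]
def w2px(c,P):
    f,cx,cy=K(c); q=c['extrinsics']@np.append(P,1); return np.array([cy-f*q[1]/-q[2],cx+f*q[0]/-q[2]])
def cloud(c):
    f,cx,cy=K(c); d=c['depth'].astype(float); v,u=np.mgrid[:d.shape[0],:d.shape[1]]
    P=np.stack([(u-cx)/f*d,-(v-cy)/f*d,-d,np.ones_like(d)],-1); W=(P@np.linalg.inv(c['extrinsics']).T)[...,:3]
    W[d<=0]=np.nan; return W
E
python3 - <<'E'
from h import *
np.set_printoptions(precision=1,suppress=True)
for n in['top','side']:
    c=cam(n); cv2.imwrite(f'pics/{n}0.png',c['color'][...,::-1])
    print(n,{k:v for k,v in c.items() if k not in('color','depth')})
    for t in['cap','bottle','seat','tray','well_50','stand','tab_a','pot_mid','plain_bottle','small_cap','pot_left','pot_right','clay_pot','beaker','pipettor']:
        print(t,[(x['location'],round(x['p'],2),px2w(c,*x['location'])) for x in vision.landmark_of(t,n)[:3]])
E
```

```text
pics
top {'vertical_fov': 50.38989077420477, 'cx': 314.04041668485354, 'cy': 243.95849380831044, 'extrinsics': array([[   -0. ,    -1. ,    -0. ,    16.5],
       [    1. ,    -0. ,     0.1,  -579.1],
       [   -0.1,    -0. ,     1. , -1249.8],
       [    0. ,     0. ,     0. ,     1. ]])}
cap [([315.8, 421.8], 0.83, array([ 400.7, -251.9,    4.5])), ([251.7, 397.4], 0.57, array([ 551.2, -169.2,  172.2])), ([304.7, 382.6], 0.53, array([ 428. , -155. ,    3.5]))]
bottle [([232.3, 399.8], 0.91, array([ 598.4, -182.5,  121.5]))]
seat [([252.5, 396.7], 0.64, array([ 549.5, -167.7,  171.4]))]
tray [([259.1, 239.8], 0.86, array([542.3, 203.2,   5.6])), ([255.6, 396.1], 0.5, array([ 542.9, -166.7,  169.1]))]
well_50 [([260.0, 235.1], 0.58, array([540. , 214.5,   8.5]))]
stand [([245.8, 395.6], 0.8, array([ 565.5, -168.4,  150.9]))]Traceback (most recent call last):
  File "<stdin>", line 7, in <module>
ValueError: it knows: beaker, bottle, cap, clay_pot, pipettor, plain_bottle, pot_left, pot_mid, pot_right, seat, small_cap, stand, tray, well
```

```bash
python3 - <<'E'
from h import *
np.set_printoptions(precision=1,suppress=True)
for n in['top','side']:
    c=cam(n); cv2.imwrite(f'pics/{n}0.png',c['color'][...,::-1])
    if n=='side': print(n,{k:v for k,v in c.items() if k not in('color','depth')})
    for t in (['cap','bottle','seat','tray','well','stand'] if n=='side' else [])+['pot_mid','plain_bottle','small_cap','pot_left','pot_right','clay_pot','beaker','pipettor']:
        print(t,[(x['location'],round(x['p'],2),px2w(c,*x['location'])) for x in vision.landmark_of(t,n)[:2]])
E
```

```text
pot_mid [([258.8, 319.8], 0.74, array([540. ,   1. ,  73.8]))]
plain_bottle [([242.0, 348.8], 0.8, array([577.7, -66.7, 103.9]))]
small_cap [([258.3, 276.1], 0.63, array([543.4, 109.8,  24.4]))]
pot_left [([268.6, 180.7], 0.76, array([517.2, 334.3,  70.2])), ([170.8, 333.3], 0.68, array([755. , -32.1,  59. ]))]
pot_right [([270.9, 485.5], 0.92, array([ 510.9, -390.8,   71.6]))]
clay_pot [([170.4, 335.9], 0.75, array([755.8, -38.4,  60.1])), ([258.0, 275.1], 0.22, array([544.1, 112.2,  25.1]))]
beaker [([172.3, 244.1], 0.82, array([764.5, 194.7,   2.5]))]
pipettor [([325.1, 334.1], 0.87, array([380.2, -33.3,  35. ]))]
side {'vertical_fov': 57.743669519969735, 'cx': 325.30017663440003, 'cy': 239.06207130290858, 'extrinsics': array([[  -0.8,   -0.5,    0. ,  465. ],
       [   0.4,   -0.6,    0.7, -280.9],
       [  -0.4,    0.6,    0.7, -704.7],
       [   0. ,    0. ,    0. ,    1. ]])}
cap [([220.3, 439.2], 0.87, array([ 407.7, -264.3,   24.1])), ([179.7, 367.0], 0.83, array([ 542.7, -144.7,  159.7]))]
bottle [([202.2, 348.3], 0.67, array([ 585. , -147.2,   80.3]))]
seat []
tray [([3
[... 156 characters left out ...]
,   4.2]))]
stand [([221.8, 356.5], 0.87, array([ 574.9, -173.9,    7.1]))]
pot_mid [([280.8, 326.1], 0.58, array([527.6,  34.4,  28.5]))]
plain_bottle [([248.4, 323.5], 0.73, array([549.4,  10. ,  87.7])), ([281.1, 326.8], 0.57, array([527. ,  32.8,  26.4]))]
small_cap [([310.8, 294.7], 0.62, array([540.6, 124.5,  22.3])), ([295.5, 185.4], 0.56, array([735.1, 213. ,  30.3]))]
pot_left [([430.8, 218.8], 0.63, array([488.2, 379.4,  68.2]))]
pot_right [([180.7, 420.5], 0.97, array([ 506.1, -383. ,   24.4]))]
clay_pot [([228.1, 255.4], 0.59, array([740.4,  -6.4,  34.4]))]
beaker [([294.3, 186.5], 0.7, array([734.2, 210.5,  32. ]))]
pipettor [([299.5, 406.3], 0.62, array([373.6, -11.1,  25.6]))]
```

View pics/top0.png

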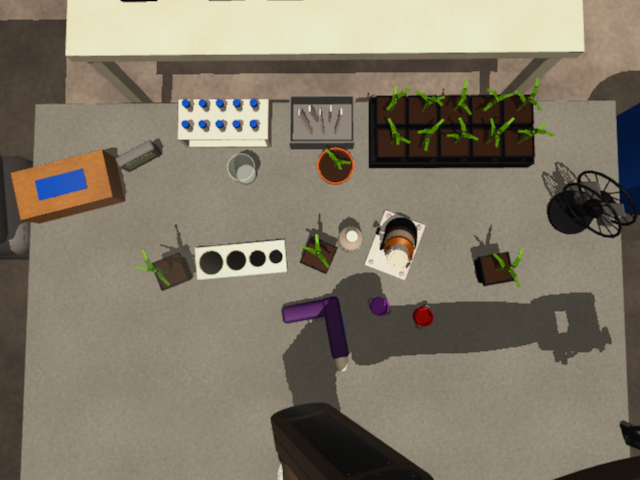

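View pics/side0.png

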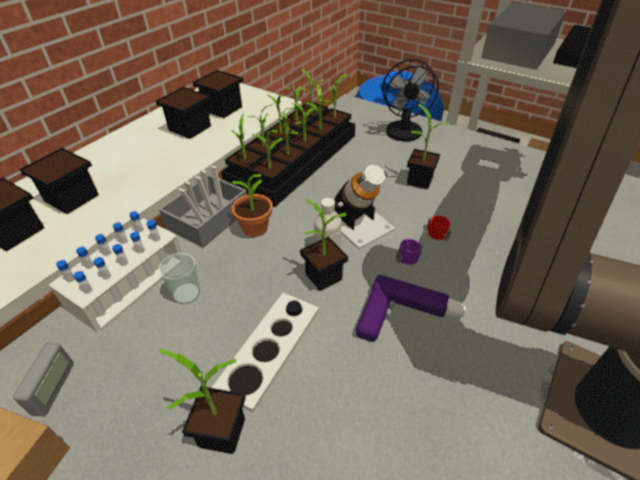

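The top view shows three cap-shaped objects: white on the tilted bottle at about (row 257, col 397), purple at (306, 380) and red at (316, 423). Only the white one fits, since it sits on the amber bottle in the stand. I'll confirm it close up with the wrist camera.

```bash
cat >> h.py <<'E'
def pose(a,ydir):  # tool z = -a, tool y ~ ydir
    z=-np.array(a)/np.linalg.norm(a); y=np.array(ydir,float); y-=z*(y@z); y/=np.linalg.norm(y)
    return R.from_matrix(np.stack([np.cross(y,z),y,z],1))
E
python3 - <<'E'
from h import *
np.set_printoptions(precision=2,suppress=True)
for n in['top','side']:
    c=dict(np.load(n+'.npz')); W=cloud(c); col=c['color'].astype(int)
    m=(col.min(-1)>150)&(np.ptp(col,axis=-1)<50)&(np.linalg.norm(W-[545,-160,170],axis=-1)<60)&(W[...,2]>120)
    P=W[m]; print(n,m.sum(),P.mean(0),P.min(0),P.max(0))
    if m.sum()>10:
        u,s,v=np.linalg.svd(P-P.mean(0)); print(s,v[2])
a=np.array([-.47,.17,.866]); C=np.array([543,-160,165])
print(robot.read_tcp_rot())
for yd in ([0.34,0.94,0],[-.34,-.94,0],[.94,-.34,0],[-.94,.34,0]):
    r=pose(a,yd).as_rotvec()
    print(yd,[robot.ik(C+a*d,r) for d in (250,200,0)])
E
```

```text
top 294 [ 537.01 -170.11  165.08] [ 518.19 -192.81  148.26] [ 557.44 -148.09  179.53]
[197.22 188.51  35.39] [-0.48  0.2   0.85]
side 305 [ 536.82 -164.87  163.26] [ 516.98 -192.35  151.45] [ 560.61 -142.51  174.39]
[206.77 192.92  29.28] [-0.45  0.18  0.88]
[ 3.1   0.52 -0.  ]
[0.34, 0.94, 0] [array([-0.55, -0.62,  2.2 ,  0.12,  1.05, -1.81]), array([-0.54, -0.54,  2.23,  0.12,  0.94, -1.81]), array([-0.5 , -0.07,  2.2 ,  0.16,  0.49, -1.84])]
[-0.34, -0.94, 0] [array([-0.55, -0.62,  2.2 ,  0.12,  1.05,  1.33]), array([-0.54, -0.54,  2.23,  0.12,  0.94,  1.33]), array([-0.5 , -0.07,  2.2 ,  0.16,  0.49,  1.3 ])]
[0.94, -0.34, 0] [array([-0.55, -0.62,  2.2 ,  0.12,  1.05, -0.24]), array([-0.54, -0.54,  2.23,  0.12,  0.94, -0.24]), array([-0.5 , -0.07,  2.2 ,  0.16,  0.49, -0.27])]
[-0.94, 0.34, 0] [None, None, None]
```

```bash
python3 - <<'E'
from h import *
np.set_printoptions(precision=2,suppress=True)
a=np.array([-.47,.17,.866]); a/=np.linalg.norm(a); C=np.array([537,-167,165])
r=pose(a,[.94,-.34,0]).as_rotvec()
robot.move_ptp(C+a*220,r)
c=cam('wrist'); cv2.imwrite('pics/w1.png',c['color'][...,::-1])
print(c['vertical_fov'],c['cx'],c['cy'],c['extrinsics']); print(robot.read_tool_pos(),robot.read_time_s(), C+a*220)
for t in['cap','seat','bottle','stand']:
    print(t,[(x['location'],round(x['p'],2),px2w(c,*x['location'])) for x in vision.landmark_of(t,'wrist')[:2]])
E
```

```text
63.68538904156725 317.23254078567214 241.8873347234569 [[   0.81   -0.3     0.5  -569.03]
 [   0.48    0.83   -0.28  -38.88]
 [  -0.33    0.47    0.82 -225.79]
 [   0.      0.      0.      1.  ]]
[ 433.72 -130.32  355.51] 3.625 [ 433.59 -129.6   355.54]
cap [([207.9, 159.9], 0.97, array([ 424.98, -149.79,    5.25])), ([195.9, 316.6], 0.8, array([ 539.3 , -157.29,  166.01]))]
seat []
bottle [([180.0, 316.2], 0.56, array([ 545.34, -145.12,  162.7 ]))]
stand [([176.3, 284.2], 0.98, array([ 554.39, -161.01,   66.74]))]
```

View pics/w1.png

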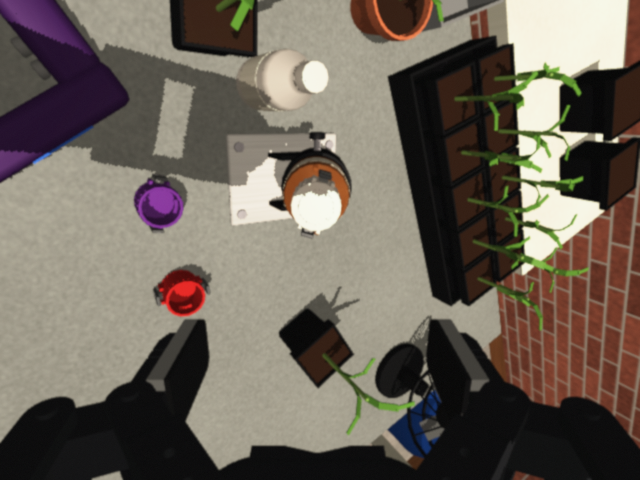

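The wrist view shows the white cap at (208, 316) with dark tabs at (176, 325) and (232, 308). The purple one at (202, 158) and the red at (292, 183) stand on the bench and aren't meant. Next is the enlarged crop and the fits.

```bash
python3 - <<'E'
from h import *
np.set_printoptions(precision=2,suppress=True)
from scipy.optimize import least_squares
c=dict(np.load('wrist.npz')); W=cloud(c); col=c['color'].astype(int)
cv2.imwrite('pics/w1c.png',cv2.resize(c['color'][120:270,240:390,::-1],(600,600),interpolation=cv2.INTER_CUBIC))
a=np.array([-.47,.17,.866]); a/=np.linalg.norm(a)
m=(col.min(-1)>165)&(np.linalg.norm(W-[537,-167,165],axis=-1)<40)
P=W[m]
for _ in range(4):
    u,s,v=np.linalg.svd(P-P.mean(0),full_matrices=False); n=v[2]*np.sign(v[2][2]); d=(P-P.mean(0))@n; P=P[abs(d)<2]
print(len(P),P.mean(0),n,np.std(d), 'tilt',np.degrees(np.arccos(n[2])), 'az',np.degrees(np.arctan2(n[1],n[0])))
# circle of crown: cloud pixels in plane
e1=np.cross(n,[0,0,1]);e1/=np.linalg.norm(e1);e2=np.cross(n,e1)
q=P-P.mean(0); hull=cv2.convexHull(np.c_[q@e1,q@e2].astype(np.float32)); (cc,rad)=cv2.minEnclosingCircle(hull)
print('crown',P.mean(0)+cc[0]*e1+cc[1]*e2,rad)
for r,cl in((176,325),(232,308)): print(px2w(c,r,cl))
W2=W[110:260,250:380]; mm=np.linalg.norm(W2-[550,-165,120],axis=-1)<70
np.save('P.npy',P)
E
```

```text
1548 [ 534.78 -169.09  165.5 ] [-0.47  0.16  0.87] 0.7653213583605868 tilt 29.86055130330453 az 160.6819340954292
crown [ 534.58 -168.25  165.23] 23.84872817993164
[ 552.08 -143.5   168.13]
[ 522.98 -188.67  157.94]
```

View pics/w1c.png

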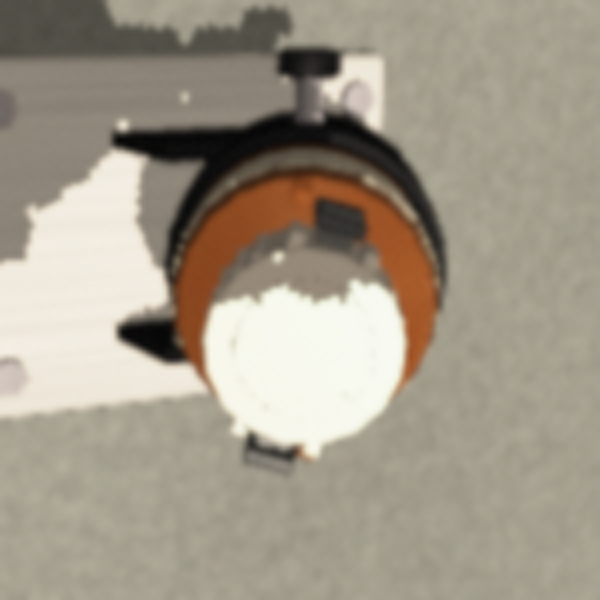

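The crop confirms the white cap on the amber bottle. Its tabs are at crop (340, 218) and (272, 452), and the crown centre is near (304, 343). Next I fit the crown by depth alone and take the tab azimuth.

```bash
python3 - <<'E'
from h import *
np.set_printoptions(precision=2,suppress=True)
c=dict(np.load('wrist.npz')); W=cloud(c)
n=np.array([-0.47,0.165,0.866]);n/=np.linalg.norm(n); p0=np.load('P.npy').mean(0)
print('cam centre', -c['extrinsics'][:3,:3].T@c['extrinsics'][:3,3])
m=(abs((W-p0)@n)<2.5)&(np.linalg.norm(W-p0,axis=-1)<29)
q=W[m]-p0
e1=np.cross(n,[0,0,1]);e1/=np.linalg.norm(e1);e2=np.cross(n,e1)
u,v=q@e1,q@e2; h,_,_=np.histogram2d(u,v,bins=[np.arange(-32,33,4)]*2); print(h.astype(int))
from scipy.optimize import minimize
# centre: max count inside 22.8 circle, smoothed
f=lambda x:-np.sum(1/(1+np.exp((np.hypot(u-x[0],v-x[1])-22.8)/1.0)))+0
r=minimize(f,[0,0],method='Nelder-Mead'); C=p0+r.x[0]*e1+r.x[1]*e2; print('crown',r.x,C)
def hit(cr,cc,off):
    rr,k=120+cr/4-.4,240+cc/4-.4
    A=px2w(c,rr,k,100.);B=px2w(c,rr,k,200.);d=B-A; t=((p0+off*n-A)@n)/(d@n); return A+t*d
U,L=hit(218,340,-1),hit(445,272,-1)
print(U,L,np.linalg.norm(U-L),(U+L)/2,'dir',(U-L)/np.linalg.norm(U-L))
bx=np.array([.94,-.33,0]); 
# bottle frame: x = stand x tilted ; y = horizontal
y=np.cross(n,[.943,-.33,0]);y/=np.linalg.norm(y);x=np.cross(y,n)
d=(U-L)/np.linalg.norm(U-L); print('y hor',y,'angle of tab axis from it',np.degrees(np.arctan2(-(d@x),d@y)))
E
```

```text
cam centre [406.76 -30.39 458.17]
[[ 0  0  0  0  0  0  0  0  0  0  0  0  0  0  0  0]
 [ 0  0  0  0  0  0  0  0  3 12  6  2  0  0  0  0]
 [ 0  0  0  0  0  0  0  6  1  5  9  7  0  0  0  0]
 [ 0  0  0  0  0  3 12 16 16 10  6  2  1  0  0  0]
 [ 0  0  0  1  9 16 21 16 20 17 16 18  1  0  0  0]
 [ 0  0  0 10 18 17 20 16 20 15 17 19 10  0  0  0]
 [ 0  0  2 21 18 18 22 17 22 16 22 18 18  5  0  0]
 [ 0  0  8 20 16 16 23 17 19 18 23 17 20 10  0  0]
 [ 0  0 11 22 16 16 20 17 23 18 20 17 21 10  0  0]
 [ 0  0  9 23 19 21 22 17 22 16 21 16 22 11  0  0]
 [ 0  0  6 21 18 18 20 21 21 21 22 20 21  7  0  0]
 [ 0  0  0 18 20 24 16 20 16 20 18 22 15  1  0  0]
 [ 0  0  0  5 19 21 19 25 20 25 18 22  5  0  0  0]
 [ 0  0  0  0  8 18 20 24 18 23 15  5  0  0  0  0]
 [ 0  0  0  0  0  0  1  7  8  4  0  0  0  0  0  0]
 [ 0  0  0  0  0  0  0  0  0  0  0  0  0  0  0  0]]
crown [3.15 0.18] [ 535.68 -166.06  165.41]
[ 552.08 -141.62  168.5 ] [ 521.96 -186.02  160.62] 54.22443288471288 [ 537.02 -163.82  164.56] dir [0.56 0.82 0.15]
y hor [ 0.33  0.94 -0.  ] angle of tab axis from it -17.021646270408876
```

```bash
cat >> h.py <<'E'
n=np.array([-0.47,0.165,0.866]);n/=np.linalg.norm(n)
CR=np.array([535.7,-166.0,165.2])
d=np.array([.56,.82,.15]); d-=n*(d@n); d/=np.linalg.norm(d)
R0=pose(n,-d)
def turned(deg): return R.from_rotvec(n*np.radians(deg))*R0
E
python3 - <<'E'
from h import *
np.set_printoptions(precision=2,suppress=True)
r=R0.as_rotvec()
robot.move_ptp(CR+n*120,r)
print(robot.read_joint_pos(), robot.ik(CR+n*6,r), robot.ik(CR+n*6,turned(88).as_rotvec()),robot.ik(CR+n*60,turned(88).as_rotvec()))
robot.move_straight(CR+n*60,v=100)
c=cam('wrist'); cv2.imwrite('pics/w2.png',c['color'][...,::-1])
print(robot.read_tool_pos(),CR+n*60,robot.read_time_s(),robot.read_ft_force())
print([(x['location'],round(x['p'],2)) for x in vision.landmark_of('cap','wrist')[:2]])
for k in (60,6): print('centreline proj',[w2px(c,CR+n*s) for s in (0,)],w2px(c,CR+d*28),w2px(c,CR-d*28))
E
```

```text
[-0.55 -0.38  2.25  0.15  0.77  1.58] [-0.52 -0.1   2.22  0.18  0.51  1.55] [-0.52 -0.1   2.22  0.18  0.51  0.02] [-0.53 -0.24  2.24  0.16  0.63  0.03]
[ 507.73 -156.23  218.03] [ 507.47 -156.09  217.21] 6.25 [0.67 0.62 0.26]
[([382.0, 532.5], 0.9), ([432.0, 396.9], 0.63)]
centreline proj [array([284.34, 317.36])] [284.4  262.37] [284.28 372.36]
centreline proj [array([284.34, 317.36])] [284.4  262.37] [284.28 372.36]
```

View pics/w2.png

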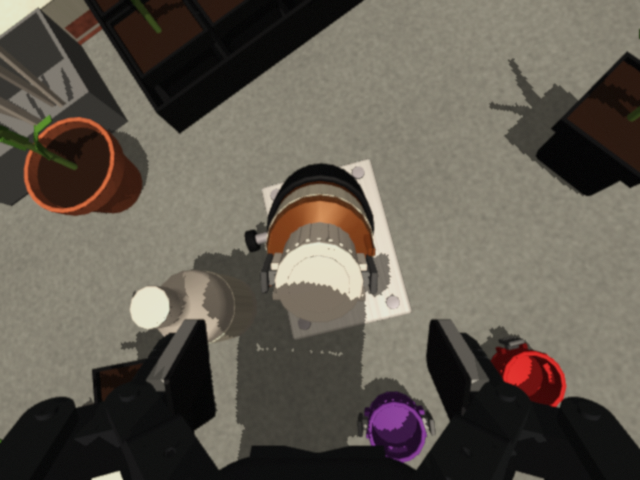

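The wrist view shows the crown centred near (282, 319) and the tabs at about (275, 267) and (275, 373). They sit level and midway between the fingers (inner edges at columns 207 and 430), so alignment is good. I'll descend and squeeze.

```bash
python3 - <<'E'
from h import *
np.set_printoptions(precision=2,suppress=True)
robot.move_straight(CR-d*.5+n*6,v=60)
print('down',robot.read_tool_pos(),robot.read_ft_force(),robot.read_grip_width())
robot.close_gripper(30)
robot.hold(.3)
f=robot.read_ft_force();print('closed',robot.read_grip_width(),robot.read_grip_force(),f,'along d',f@d,'n',f@n,robot.read_ft_torque(),robot.read_tool_pos(),robot.read_time_s())
c=cam('wrist'); cv2.imwrite('pics/w3.png',c['color'][...,::-1])
E
```

```text
down [ 532.77 -165.5   170.71] [-0.03 -0.85 -0.16] 85.22081702330803
closed 48.1805198238505 29.758734740316868 [-7.02  0.66  7.78] along d -2.2309932851341614 n 10.154151125025008 [ 0.04  0.69 -0.16] [ 532.62 -165.63  171.75] 8.0833
```

View pics/w3.png

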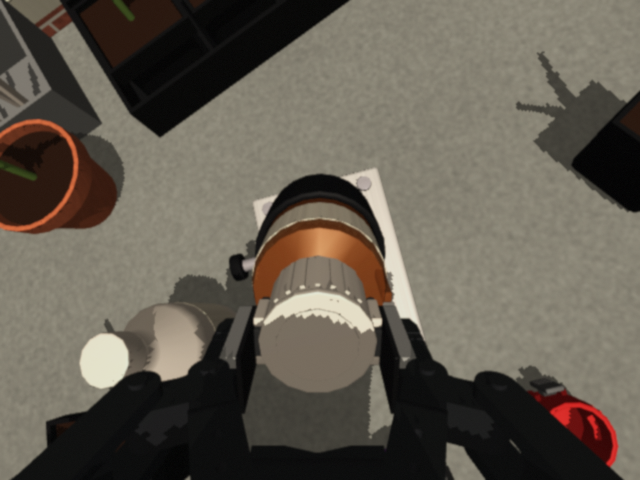

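Both tabs are gripped, with the width at 48 mm, which means squeezed home. Now the turn.

```bash
python3 - <<'E'
from h import *
np.set_printoptions(precision=2,suppress=True)
p=CR-d*.5+n*6
robot.close_gripper(40)
for k in (10,25,40,55,70,85,88):
    robot.move_straight(p,turned(k).as_rotvec(),v=60)
    f=robot.read_ft_force(); t=robot.read_ft_torque()
    print(k,f,f@n,t,t@n,robot.read_grip_width(),robot.read_grip_force(),robot.read_time_s())
    if abs(t@n)>2.5 or np.linalg.norm(f)>60: print('stop');break
robot.hold(.2)
c=cam('wrist'); cv2.imwrite('pics/w4.png',c['color'][...,::-1])
print(robot.read_joint_pos())
E
```

```text
10 [-7.33  2.69  7.69] 10.553196891391206 [ 0.12  0.66 -0.01] 0.037468171331014606 48.27137082016905 39.52022664248943 8.675
25 [-5.78  2.88  7.44] 9.649498045906496 [0.23 0.63 0.02] 0.012400003890415963 47.58985722539991 39.556238651275635 9.0833
40 [-7.73  3.86  8.76] 11.867835345853777 [ 0.25  0.69 -0.01] -0.009708428583317823 48.66163907463846 39.60279665887356 9.4917
55 [-6.98  3.69  8.62] 11.360484918828476 [0.31 0.69 0.07] 0.026035925656994596 47.780024841712695 39.647014662623405 9.9
70 [-7.37  4.19  8.6 ] 11.610774984780777 [0.29 0.7  0.02] -0.000552040504274832 48.16708926626569 39.68634255230427 10.3083
85 [-7.19  3.53  9.62] 12.307846270068838 [0.25 0.76 0.05] 0.052843118835311294 47.80024838758847 39.72872816026211 10.7167
88 [-8.61  4.44  9.41] 12.946250340185466 [0.33 0.74 0.  ] -0.030703454854208917 48.01762597917743 39.76175665855408 10.9667
[-0.52 -0.1   2.22  0.19  0.52  0.02]
```

View pics/w4.png

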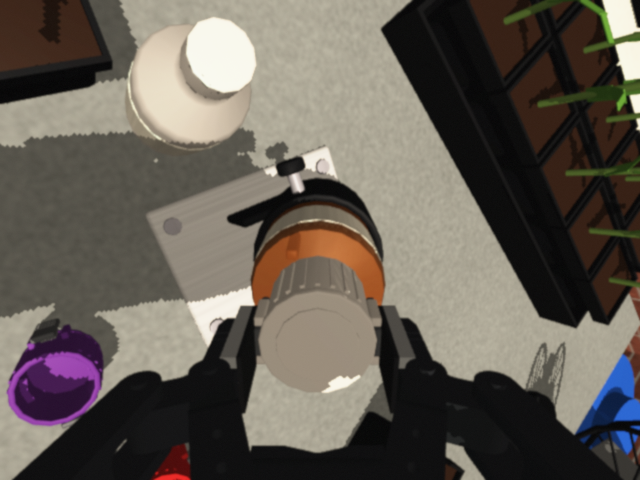

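The cap turned with the fingers: width and grip are steady and both tabs are still under the pads. Now I pull straight off along the axis.

```bash
python3 - <<'E'
from h import *
np.set_printoptions(precision=2,suppress=True)
p=CR-d*.5+n*6
for k in (5,15,30,60,100):
    robot.move_straight(p+n*k,v=60)
    f=robot.read_ft_force(); print(k,f,f@n,robot.read_grip_width(),robot.read_time_s())
    if abs(f@n)>40: print('stop');break
robot.hold(.3); print(robot.read_ft_force(),robot.read_ft_torque(),robot.read_tool_pos())
# tray from top camera
c=cam('top'); cv2.imwrite('pics/t2.png',c['color'][180:340,160:460,::-1])
W=cloud(c);g=c['color'].astype(int)
L=[x for t in('well',) for x in vision.landmark_of(t,'top')]; print([(x['location'],x['p']) for x in L])
m=(g.max(-1)<70)&(W[...,0]>500)&(W[...,0]<585)&(W[...,1]>90)&(W[...,1]<310)&(W[...,2]<40)
N,lab,st,ce=cv2.connectedComponentsWithStats(m.astype(np.uint8),connectivity=4)
f,cx,cy=K(c)
def onplane(r,k,z):
    A=px2w(c,r,k,100.);B=px2w(c,r,k,200.);dd=B-A;return A+(z-A[2])/dd[2]*dd
for i in range(1,N):
    if st[i,4]>40: print(ce[i][::-1],st[i],onplane(ce[i][1],ce[i][0],6),onplane(ce[i][1],ce[i][0],14))
m=(g.min(-1)>150)&(W[...,0]>480)&(W[...,0]<600)&(W[...,1]>70)&(W[...,1]<330)&(W[...,2]<30)
v,u=np.nonzero(m);rc=cv2.minAreaRect(np.c_[u,v].astype(np.float32));print(rc,onplane(rc[0][1],rc[0][0],14),np.nanmedian(W[m][:,2]))
for b in cv2.boxPoints(rc): print(onplane(b[1],b[0],14))
E
```

```text
5 [-0.72 -0.27 -1.72] -1.1958107041912565 48.05690452637295 11.4667
15 [-0.1  -0.44 -0.93] -0.8296083789460778 47.9638135447271 11.7833
30 [-0.57 -0.21 -1.04] -0.6644483887239483 48.14995448636494 12.1833
60 [ 0.77  0.34 -1.03] -1.1972292761871768 48.12255521726232 12.8333
100 [-0.93  0.2  -0.52] 0.020097130274904035 48.3454869133261 13.65
[ 0.44 -0.78 -0.43] [0.08 0.31 0.  ] [ 485.49 -148.86  256.58]
[([262.9, 233.7], 0.65)]
[256.25 275.5 ] [270 250  12  13 118] [549.34 113.02   6.  ] [548.98 112.26  14.  ]
[262.17 211.02] [201 251  21  23 370] [534.67 275.81   6.  ] [534.4  274.03  14.  ]
[259.99 235.85] [227 251  18  19 263] [540.09 213.05   6.  ] [539.78 211.67  14.  ]
[258.02 257.13] [250 251  15  15 178] [544.98 159.33   6.  ] [544.64 158.28  14.  ]
((240.28689575195312, 259.65576171875), (32.68340301513672, 90.80734252929688), 84.80557250976562) [540.6  200.53  14.  ] 13.728480030812307
[571.35 318.5   14.  ]
[591.55  91.05  14.  ]
[510.06  83.38  14.  ]
[489.76 309.77  14.  ]
```

```bash
python3 - <<'E'
from h import *
np.set_printoptions(precision=2,suppress=True)
p=robot.read_tool_pos()
robot.move_straight([p[0],p[1],310],v=120)
T=np.array([539.9,212.2,310])
best=None
for yd in([1,0,0],[-1,0,0]):
    r=pose([0,0,1],yd).as_rotvec(); q=robot.ik(T,r); print(yd,q, robot.ik([539.9,212.2,50],r))
    if q is not None and (best is None or abs(q[5])<abs(best[0][5])): best=(q,r,yd)
print(best[2]); q0=robot.read_joint_pos()
robot.move_ptp(T,best[1])
print(robot.read_tool_pos(),robot.read_grip_width(),robot.read_time_s())
c=cam('wrist'); cv2.imwrite('pics/w5.png',c['color'][...,::-1])
print([(x['location'],x['p']) for x in vision.landmark_of('well','wrist')],w2px(c,[539.9,212.2,6]))
W=cloud(c);g=c['color'].astype(int)
def onplane(r,k,z):
    A=px2w(c,r,k,100.);B=px2w(c,r,k,200.);dd=B-A;return A+(z-A[2])/dd[2]*dd
m=(g.max(-1)<70)&(W[...,2]<40)
N,lab,st,ce=cv2.connectedComponentsWithStats(m.astype(np.uint8),connectivity=4)
for i in range(1,N):
    if st[i,4]>400: print(ce[i][::-1],st[i],onplane(ce[i][1],ce[i][0],6),onplane(ce[i][1],ce[i][0],14))
E
```

```text
[1, 0, 0] [ 0.2   0.04  1.76 -0.    1.34  0.2 ] [ 0.2   0.34  1.93 -0.    0.87  0.2 ]
[-1, 0, 0] None None
[1, 0, 0]
[539.97 211.29 309.73] 47.7753035853879 16.0083
[([183.8, 315.6], 0.95)] [188.21 317.74]
[125.1  311.15] [ 284   97   55   57 2455] [533.14 278.9    6.  ] [533.26 279.23  14.  ]
[185.82 316.97] [ 296  165   43   43 1454] [539.06 214.86   6.  ] [539.06 216.4   14.  ]
[232.57 321.49] [304 217  36  32 902] [544.09 160.83   6.  ] [544.   163.39  14.  ]
[298.85 206.71] [ 183  281   53   42 1196] [404.32  76.39   6.  ] [406.88  80.56  14.  ]
[324.7  570.87] [ 533  294  107   94 2904] [855.8   39.14   6.  ] [849.81  44.02  14.  ]
[368.69 171.48] [132 359  68  22 596] [348.53 -25.16   6.  ] [352.15 -19.06  14.  ]
[410.1  578.09] [561 400  40  20 575] [894.02 -94.1    6.  ] [887.29 -86.7   14.  ]
[439.84 601.  ] [576 435  51  12 436] [ 937.7  -146.43    6.  ] [ 930.15 -138.03   14.  ]
```

View pics/w5.png

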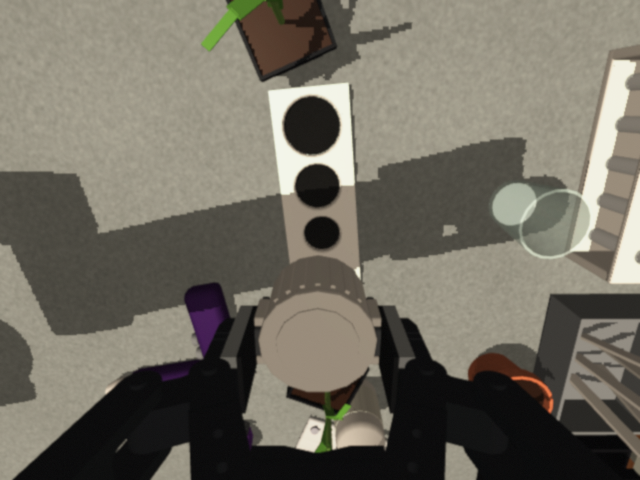

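The view shows the cap held upright in the fingers at (340, 318) and the 50 mm well at (186, 317). The wrist camera sits on the +y side, near pot_left, so I'll turn the tool to put the camera toward the robot. Then I'll measure the well and the held cap in one near picture.

```bash
python3 - <<'E'
from h import *
np.set_printoptions(precision=2,suppress=True)
r=pose([0,0,1],[0,1,0]).as_rotvec()
print(robot.ik([540,213,310],r),robot.ik([540,213,50],r))
robot.move_ptp([605,213,310],r)
robot.move_straight([605,213,130],v=150)
tp=robot.read_tool_pos();print(tp,robot.read_grip_width(),robot.read_time_s())
c=cam('wrist'); cv2.imwrite('pics/w6.png',c['color'][...,::-1])
W=cloud(c);g=c['color'].astype(int)
print('cam', -c['extrinsics'][:3,:3].T@c['extrinsics'][:3,3])
def onplane(r,k,z):
    A=px2w(c,r,k,100.);B=px2w(c,r,k,200.);dd=B-A;return A+(z-A[2])/dd[2]*dd
m=(g.max(-1)<70)&(W[...,2]<40)
N,lab,st,ce=cv2.connectedComponentsWithStats(m.astype(np.uint8),connectivity=4)
for i in range(1,N):
    if st[i,4]>800: print(ce[i][::-1],st[i],onplane(ce[i][1],ce[i][0],6),onplane(ce[i][1],ce[i][0],14))
q=W[(np.linalg.norm(W[...,:2]-tp[:2],axis=-1)<35)&(W[...,2]>110)&(W[...,2]<135)&(g.min(-1)>90)]
print(len(q),np.median(q,0),np.percentile(q,[1,99],axis=0))
E
```

```text
[ 0.2   0.04  1.76 -0.    1.34 -1.37] [ 0.2   0.34  1.93 -0.    0.87 -1.37]
[605.87 213.2  131.43] 47.86134380953395 18.875
cam [520.24 213.34 249.54]
[101.68 538.8 ] [ 513   39   67  130 3668] [517.76 344.79   6.  ] [517.84 340.47  14.  ]
[127.34 425.42] [ 378   78   96  100 7453] [532.26 278.92   6.  ] [531.87 276.77  14.  ]
[137.99 320.24] [ 281   98   80   82 5078] [538.42 215.29   6.  ] [537.82 215.23  14.  ]
[167.02  17.15] [   0  114   43  111 3538] [555.74  25.86   6.  ] [554.57  32.02  14.  ]
[146.92 232.37] [ 200  114   66   67 3467] [543.66 161.28   6.  ] [542.89 162.99  14.  ]
[155.77 153.08] [ 123  128   60   56 2583] [548.94 111.79   6.  ] [548.   115.12  14.  ]
[433.55  26.29] [   0  410   51   56 1765] [769.32 -21.89   6.  ] [761.14 -14.16  14.  ]
[452.97 620.89] [594 436  46  34 850] [790.84 464.08   6.  ] [781.95 455.84  14.  ]
9497 [603.62 213.23 123.94] [[584.3  191.43 118.27]
 [625.95 235.07 125.49]]
```

View pics/w6.png

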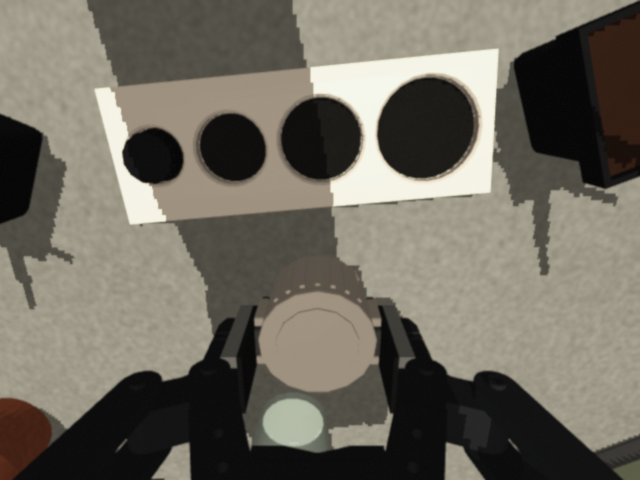

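The near view shows the wells, with the 50 mm one at (138, 320), and the held cap level at (340, 318). Now I place it with force checks.

```bash
cat > place.py <<'E'
from h import *
np.set_printoptions(precision=2,suppress=True)
X=np.array([538.7,214.5])
robot.move_straight([*X,130],v=100)
robot.move_straight([*X,66],v=80); robot.hold(.2)
f0=robot.read_ft_force(); print('free',f0,robot.read_tool_pos())
z=66
while z>45:
    z-=1.5; robot.move_straight([*X,z],v=20); f=robot.read_ft_force()-f0
    print(z,f,robot.read_tool_pos())
    if f[2]>6: break
print(robot.read_grip_width(),robot.read_time_s(),robot.read_ft_torque())
E
python3 place.py
```

```text
free [ 0.51  0.37 -0.61] [539.16 214.6   66.74]
64.5 [-1.08  0.06 -0.76] [538.64 214.5   64.49]
63.0 [ 0.27 -0.45  0.54] [538.59 214.47  62.83]
61.5 [-1.04 -0.33 -1.06] [538.59 214.49  61.32]
60.0 [-0.67  0.57  0.04] [538.58 214.47  59.83]
58.5 [-0.45 -0.18 -0.81] [538.61 214.49  58.37]
57.0 [-1.08 -0.52  0.36] [538.59 214.51  56.84]
55.5 [0.04 0.39 0.32] [538.6  214.48  55.37]
54.0 [-0.94 -0.61  0.57] [538.6  214.47  53.86]
52.5 [-0.02 -0.05  0.73] [538.97 214.56  52.7 ]
51.0 [-3.57 -1.08  8.99] [539.07 214.6   52.59]
47.69958720606076 23.3917 [-0.18  0.48 -0.02]
```

```bash
python3 - <<'E'
from h import *
np.set_printoptions(precision=2,suppress=True)
X=np.array([538.7,214.5])
for dx,dy,z in((0,0,50),(1,0,50),(-1,0,50),(0,1,50),(0,-1,50),(0,0,50)):
    robot.move_straight([X[0]+dx,X[1]+dy,z],v=15); robot.hold(.1); print(dx,dy,robot.read_ft_force(),robot.read_tool_pos())
robot.hold(.2)
c=cam('side'); 
v=w2px(c,[539,214,30]).astype(int); print(v)
s=c['color'][v[0]-75:v[0]+75,v[1]-100:v[1]+100,::-1]
cv2.imwrite('pics/s7.png',cv2.resize(s,(800,600),interpolation=cv2.INTER_CUBIC)); print(robot.read_time_s())
E
```

```text
0 0 [-4.92 -2.3  12.44] [539.11 214.64  52.54]
1 0 [-8.54 -1.6  15.82] [539.28 214.66  52.56]
-1 0 [-3.12 -0.7   9.97] [538.93 214.63  52.51]
0 1 [-5.52 -3.96 13.11] [539.07 214.79  52.5 ]
0 -1 [-5.82  0.87 12.15] [539.1  214.48  52.55]
0 0 [-5.99 -1.57 12.75] [539.11 214.66  52.55]
[343 265]
25.8083
```

View pics/s7.png

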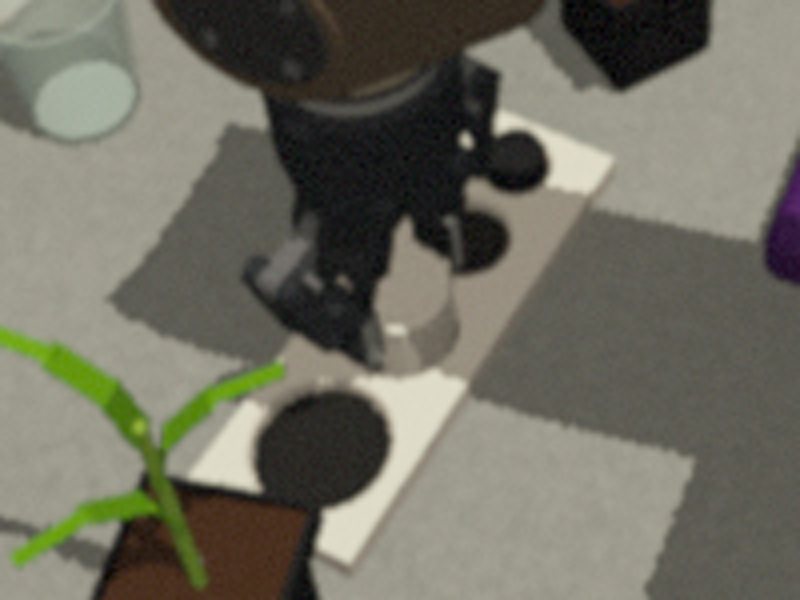

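The side view shows the cap at crop (415, 310), sitting in the 50 mm well between the 60 mm one at (320, 450) and the 42 mm one at (480, 240). The force is steady at floor level: TCP z is 52.5, where the tray's top would have stopped it at about 59. I'll release with a light preload, back off and check.

```bash
python3 - <<'E'
from h import *
np.set_printoptions(precision=2,suppress=True)
robot.move_straight([538.9,214.5,51.5],v=15); robot.hold(.1)
print(robot.read_ft_force())
robot.ungrasp(); robot.hold(.3)
print(robot.read_grip_width(),robot.read_ft_force(),robot.read_tool_pos())
robot.move_straight([538.9,214.5,130],v=60)
robot.move_straight([570,214.5,180],v=100)
c=cam('wrist'); cv2.imwrite('pics/w8.png',c['color'][...,::-1])
W=cloud(c);g=c['color'].astype(int)
m=(np.linalg.norm(W[...,:2]-[539,214],axis=-1)<26)&(W[...,2]>36)&(W[...,2]<55)
P=W[m]
for _ in range(3):
    u,s,v=np.linalg.svd(P-P.mean(0),full_matrices=False); nn=v[2]*np.sign(v[2][2]); dd=(P-P.mean(0))@nn; P=P[abs(dd)<2]
tr=W[(abs(W[...,0]-540)<70)&(abs(W[...,1]-214)<60)&(g.min(-1)>90)&(W[...,2]<25)&(W[...,2]>9)]
print(len(P),P.mean(0),np.percentile(P,[1,99],axis=0).mean(0),nn,'tray top',np.median(tr[:,2]),robot.read_time_s())
E
```

```text
[-2.57  0.6   7.09]
85.6443571396305 [ 0.7   0.52 -0.45] [538.91 214.49  51.5 ]
3466 [537.55 214.97  44.97] [538.04 214.74  44.84] [-0. -0.  1.] tray top 14.616441572541078 29.1667
```

View pics/w8.png

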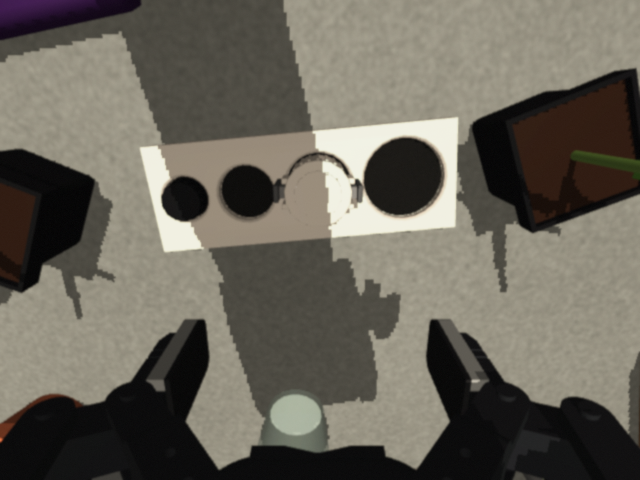

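The picture shows the cap upright in the 50 mm well at (190, 318) with both tabs out. The crown is level and 30.2 mm above the tray's top, against 30 mm nominal, so it's fully home. Handing in.

```bash
python3 -c "
from workcell import robot
robot.hold(.3); print(robot.sign_off())"
```

```text
the job is handed in; nothing more can be done
None
```

The bottle is open and its cap stands level, fully home and let go in the 50 mm well with both tabs sprung back; I saw nothing disturbed, though I didn't re-measure the bystanders, and I handed in at about 29.5 s (no verdict was shown).

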